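# Lock up the print press

### The arm

A 6-joint arm with a two-finger parallel gripper is mounted at the origin on the work surface. World frame = base frame: x ahead of the robot, y to its left, z up, the work surface at z = 0. Lengths are in m, angles in rad, forces in N, time in s.
With the tool pointing down it reaches from about 0.35 to 0.775 m from the base axis. Payload 5.5 kg.
Tool frame: the origin (TCP) lies midway between the tips of the shut fingers; the grasp point (between the pads) lies 19 mm behind it; z points along the fingers, y is the line along which they close (so a half turn about z gives the same grasp; the last joint's range is limited). The gripper opens to 85 mm and grips with 20 to 120 N. Pads are 22 mm wide; open, the fingers measure 114 mm over their backs; the gripper's body (76 mm by 85 mm) begins 54 mm behind the grasp point. The pads swing forward as they close: fully open they stand 13 mm farther back than shut.
Start: joints at [1.142, 0.313, 0.046, 1.304, 0, 1.431], TCP at [0.164, 0.551, 0.231] pointing down, gripper open.
Joint ranges: [-2.76, 2.76], [-0.86, 1.69], [-1.03, 1.26], [-2.2, 2.34], [-1.47, 1.5], [-3.14, 3.14]. Speed limits (rad/s): [2.57, 2.57, 3.14, 3.14, 3.14, 3.14].

### API

Orientations are given as a unit quaternion [w, x, y, z].
In Python, from workcell import telemetry, imaging, env gives the robot as it stands. The module is installed in compiled form; this text tells all that it offers.
- The arm moves only by the tool step_arm, never from a script. Its argument "moves" is a list of rows, each a list of 3 entries, a list of its own where there are three numbers: the shift along the tool's x, y, z in mm, then the turn, a rotation vector about the tool's x, y, z in rad, then the finger opening in mm, from 0 to 85.4. A call has 1 to 8 rows; each row is the pose to reach, as a shift and turn from the pose commanded when the call began, along the tool's axes at that moment; what a row does not reach only later rows make up. A row lasts 1/12 s, in which the tool goes at most 41.7 mm and 7.16 degrees, less where a joint would pass 70% of its speed; a pose out of reach is approached as far as the arm can. A call with a gripper value outside its range is refused whole. The fingers move at their own pace and stop on an object; "grip_force" is the grip in N (left out, the last holds). Time passes only in rows, so rows that repeat a pose let the fingers close. It gives the time, the measured TCP pose, the force, the opening and the grip force at its end, in the units of the state.
- telemetry.get_state(): the state, without advancing time (a new reading comes with each control period).
- imaging.read_camera(name): name is "scene" or "top" or "wrist"; returns the picture (420x560x3 uint8, red, green, blue); there is no depth.
- imaging.camera_params(name): a dict with "camera_matrix" (3x3 intrinsics, pixels), "pose" (4x4, takes a point from camera to world coordinates). Camera axes: x right, y up, looking along -z (the intrinsics and any distortion apply to the point x, -y, -z); pixel columns grow to the right and rows downward; lengths in m; the calibration is good to about 2 mm. A picture is of the moment at which its call begins: read the wrist's pose just before it. camera_params takes no time and is no camera call; for the wrist camera it gives the pose at the moment of the call.
- env.hand_in(): hands the job in; it is judged then, once.
The state is a dict: "clock": time; "joint_pos": joint angles; "qvel": joint speeds; "tau": joint torques, N m; "tcp_pos": TCP position; "orientation": TCP orientation; "wrist_force": force on the tool from outside, world axes, zero at the start; "ft_torque": the same for the moment, N m; "finger_gap": finger opening in m; "grip_force": force on a finger pad.
Only numpy, scipy, OpenCV 4.12 (cv2) and the standard library are available. Lean on these libraries where they do the work, as an engineer would, in place of code of your own. Each camera call takes 0.05 s, during which the arm holds its last target. There are 200 camera calls.

### The job

Lock up the small print press: swing its steel bar by the red knob fully into the blue catch, then take the orange-handled lock pin from the wooden rack and thread it down through the upper brass bushing, the bar's eye and the lower brass bushing. Finish while still holding the pin upright in the gripper, its tip showing below the lower bushing but its collar held clear above the upper one (not resting on it), so that a washer can be slipped under. Leave the awl, the glue bottle, the amber jar and the saucer where they are.

Things in the scene. Friction and masses are not known exactly. Their poses are not given: they have to be found in the camera images.
- press: the print press, fixed to the table: plywood base 220 (x) x 340 (y) x 18 mm high, origin at the centre of its underside, z up. On it a pressing board (top 39 mm up) in the middle; a pivot post at its y = +110 mm end; a blue two-lug catch at its y = -110 mm end (lugs 44 mm along x, 50 mm along y; upper lug 82 to 94 mm above the table, lower lug 48 to 60 mm, joined by an upright at y = -142 to -156 mm). The catch is open towards -x, where the bar comes in, and towards +x.
- upper_bushing (a point): centre of the top mouth of the upper brass bushing in the catch, 94 mm above the table, at x = 0, y = -110 mm in the press frame; axes as the press. Hole 15 mm in diameter, 12 mm deep, vertical.
- lower_bushing (a point): centre of the underside of the lower brass bushing, 48 mm above the table, straight below the upper one; same 15 mm hole, from 60 down to 48 mm. Below it are 30 mm of free air down to the base board.
- bar (a joint): angle of the swing bar about the vertical pivot, rad. 0 = fully in the catch against its stop, bar lying along the press's -y from the pivot; grows as the free end swings out to the press's -x (up to 1.25). Light friction (about 1 N at the knob), it stays where it is left.
- bar_pivot (a point): on the bar's vertical hinge axis, 71 mm above the table, x = 0, y = +110 mm in the press frame. The bar is 24 mm wide, 10 mm thick (66 to 76 mm above the table); its free end is a 42 mm square with a 24 mm eye, centred 220 mm from the pivot, that comes to lie between the two bushings. The pivot post's top is 86 mm above the table.
- bar_knob (a point): centre of the red knob, an upright cylinder 20 mm in diameter and 40 mm high on top of the bar (76 to 116 mm above the table), 110 mm from the pivot; this point is 96 mm above the table.
- rack: wooden tool rack, fixed: 160 (x) x 56 (y) x 90 mm high, origin at the centre of its underside. Two through holes 16 mm in diameter in its 12 mm thick top, at x = -45 and +45 mm; the lock pin stands in one, the awl in the other, each hanging by its collar on the rack's top.
- pin_grip (a point): centre of the lock pin's orange handle, a cylinder 20 mm in diameter and 45 mm high, axis = z (up when in the rack). Whole pin 120 mm long: tip, steel shank 12 mm in diameter and 70 mm long (last 8 mm tapered to 4 mm), dark collar 24 mm in diameter and 5 mm thick, handle. This point is 97.5 mm above the tip, 27.5 mm above the collar's underside, and 117.5 mm above the table when in the rack. Between 0.10 and 0.17 kg.
- pin_tip (a point): the lock pin's tip, at the bottom of the tapered end, on the axis; z along the pin to the handle.
- pin_collar (a point): centre of the underside of the lock pin's collar, 70 mm above the tip.
- awl_handle (a point): centre of the awl's dark wooden handle (bulb 28 mm in diameter, its top 138 mm above the table, on a 24 mm brass collar that lies on the rack); this point is 117 mm above the table. Bystander.
- glue: white glue bottle, 60 mm in diameter, 150 mm high, origin at the centre of its underside; bystander.
- jar: amber glass jar with a black cap, 64 mm in diameter, 85 mm high, origin at the centre of its underside; bystander.
- saucer: white saucer, 120 mm in diameter, 18 mm high, origin at the centre of its underside; bystander.

How it is judged:
By the outcome, as a careful person would: the job done as asked, in the order asked, and still so for the second after the job is handed in, while the arm keeps its last pose, push and grip.
It also fails if it takes over 72 s, if anything falls off the work surface, if the arm or the gripper's body presses on something with over 40 N, if the wrist force passes 120 N, or if a joint passes its speed limit or range.

## Working session

There is one attempt and no reset: what is moved stays moved. The work goes in short steps, Python scripts to look and compute and a tool call to move; the robot and the scene stay as the last step left them, time stands still between calls to the robot, and variables do not carry over. Pictures are saved under pics/ and viewed, at most 12 in all, crops included, and the job is handed in when it is done.

Besides the shell and the picture viewer there is one more tool, called after ">>>" by a JSON object that holds its "api" and its "payload", one argument or row to a line. step_arm: Moves the arm, as the interface text tells. Its arguments: {"type":"object","properties":{"moves":{"type":"array"},"grip_force":{"type":"number"}},"required":["moves"]}

```bash
mkdir -p pics; ls
python3 - <<'E'
from workcell import telemetry, imaging, env
import cv2,numpy as np
s=telemetry.get_state()
for k in s: print(k,np.round(s[k],4))
np.set_printoptions(precision=4,suppress=True)
for n in ["scene","top","wrist"]:
    p=imaging.camera_params(n); print(n,p)
    im=imaging.read_camera(n); cv2.imwrite(f"pics/{n}0.png",im[:,:,::-1])
E
```

```text
pics
clock 0.0
joint_pos [ 1.1424  0.314   0.045   1.3036 -0.      1.4312]
qvel [ 0.0008 -0.0006 -0.0001 -0.0009  0.      0.0026]
tau [-1.00000e-04 -4.80627e+01  2.98533e+01  1.93000e-02 -0.00000e+00
  0.00000e+00]
tcp_pos [0.1636 0.5507 0.2304]
orientation [-2.000e-04  1.439e-01  9.896e-01 -9.000e-04]
wrist_force [-0.3398 -0.6013 -1.178 ]
ft_torque [-0.0175 -0.017  -0.0574]
grip_force 0.0
finger_gap 0.0854
scene {'camera_matrix': array([[507.0269,   0.    , 279.6289],
       [  0.    , 507.0269, 212.8007],
       [  0.    ,   0.    ,   1.    ]]), 'pose': array([[ 0.421 , -0.6079,  0.6732,  1.3415],
       [ 0.907 ,  0.2839, -0.3109, -0.4158],
       [-0.0021,  0.7416,  0.6709,  0.8712],
       [ 0.    ,  0.    ,  0.    ,  1.    ]])}
top {'camera_matrix': array([[451.4759,   0.    , 280.8827],
       [  0.    , 451.4759, 208.5642],
       [  0.    ,   0.    ,   1.    ]]), 'pose': array([[-0.0221,  0.9809, -0.1934,  0.3675],
       [-0.9996, -0.0254, -0.0145, -0.0759],
       [-0.0191,  0.193 ,  0.981 ,  1.0476],
       [ 0.    ,  0.    ,  0.    ,  1.    ]])}
wrist {'camera_matrix': array([[377.8512,   0.    , 280.7959],
       [  0.    , 377.8512, 209.9752],
       [  0.    ,   0.    ,   1.    ]]), 'pose': array([[ 0.2844, -0.9151, -0.2859,  0.0913],
       [ 0.9587,  0.271 ,  0.0861,  0.5727],
       [-0.0013, -0.2986,  0.9544,  0.3733],
       [ 0.    ,  0.    ,  0.    ,  1.    ]])}
```

View pics/top0.png

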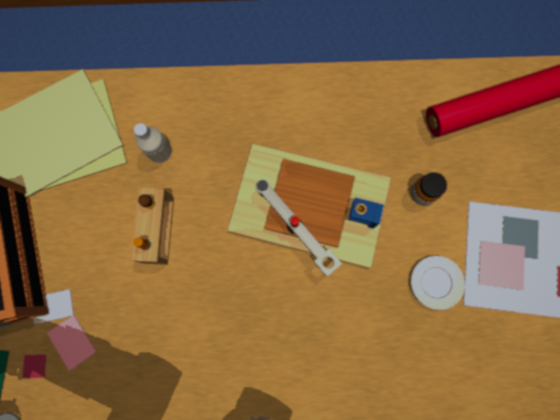

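View pics/scene0.png

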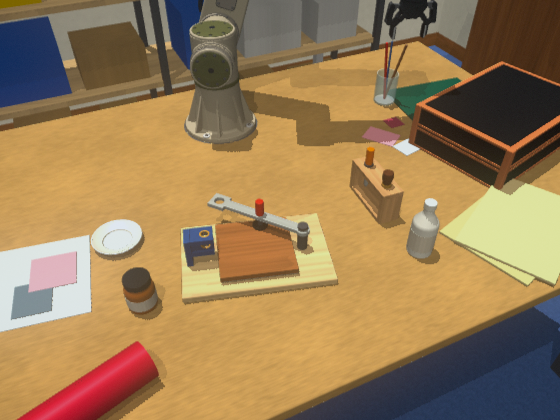

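The top view shows the pivot at (262,186), red knob (295,221), eye (327,262), blue catch with brass mouth at about (362,210), orange pin handle (139,243), awl (145,200), jar (430,187) and saucer (437,283). In the scene view the knob is at (259,207), the pin handle at (370,156) and the bushing at (204,234). Next I'll measure these points.

```bash
cat > h.py <<'E'
import numpy as np, cv2
from workcell import telemetry, imaging
from scipy.spatial.transform import Rotation as R
np.set_printoptions(precision=4,suppress=True)
def ray(p,uv):
    K=p["camera_matrix"];T=p["pose"]
    d=np.array([(uv[0]-K[0,2])/K[0,0],-(uv[1]-K[1,2])/K[1,1],-1.])
    d=T[:3,:3]@d; return T[:3,3],d/np.linalg.norm(d)
def onz(p,uv,z):
    o,d=ray(p,uv); return o+d*(z-o[2])/d[2]
def tri(pa,ua,pb,ub):
    A=np.zeros((3,3));b=np.zeros(3);L=[ray(pa,ua),ray(pb,ub)]
    for o,d in L:
        M=np.eye(3)-np.outer(d,d);A+=M;b+=M@o
    x=np.linalg.solve(A,b); return x,[np.linalg.norm(np.cross(x-o,d)) for o,d in L]
def proj(p,X):
    T=p["pose"];c=T[:3,:3].T@(np.array(X)-T[:3,3]);K=p["camera_matrix"]
    return np.array([K[0,2]+K[0,0]*c[0]/-c[2],K[1,2]+K[1,1]*c[1]/c[2]])
def blobs(im,lo,hi,box=None,amin=15):
    h=cv2.cvtColor(im,cv2.COLOR_RGB2HSV);m=cv2.inRange(h,np.array(lo),np.array(hi))
    if box: 
        k=np.zeros_like(m);x0,y0,x1,y1=box;k[y0:y1,x0:x1]=1;m=m*k
    n,l,s,c=cv2.connectedComponentsWithStats(m)
    return [(s[i].tolist(),c[i].round(1).tolist()) for i in range(1,n) if s[i][4]>=amin],m
def rel(tool_from_world_pos):  # world target TCP -> shift mm in tool axes
    s=telemetry.get_state();q=s["orientation"];r=R.from_quat([q[1],q[2],q[3],q[0]])
    return r.inv().apply(np.array(tool_from_world_pos)-s["tcp_pos"])*1000
E
python3 - <<'E'
from h import *
t=cv2.imread("pics/top0.png")[:,:,::-1];s=cv2.imread("pics/scene0.png")[:,:,::-1]
pt=imaging.camera_params("top");ps=imaging.camera_params("scene")
print("red",blobs(t,(0,180,110),(6,255,255),(270,200,320,240))[0],blobs(s,(0,180,110),(6,255,255),(245,190,275,225))[0])
print("org",blobs(t,(5,200,150),(16,255,255),(128,230,152,256),5)[0],blobs(s,(5,200,130),(16,255,255),(358,140,382,170),5)[0])
print("blue",blobs(t,(105,100,30),(130,255,255),(340,190,390,235))[0],blobs(s,(105,100,30),(130,255,255),(175,220,225,270))[0])
def crop(im,b,f):
    x0,y0,x1,y1=b;return cv2.resize(np.ascontiguousarray(im[y0:y1,x0:x1,::-1]),None,fx=f,fy=f,interpolation=cv2.INTER_CUBIC)
a=crop(t,(225,140,395,280),4);b=crop(t,(120,180,190,280),4)
o=np.zeros((560,780,3),np.uint8) 
o[:,:680]=a;cv2.imwrite("pics/c1.png",o[:,:680])
c=crop(s,(170,185,340,300),4);cv2.imwrite("pics/c2.png",c)
for nm,p,u in [("tri knobtop",None,None)]: pass
print(onz(pt,(295,219),.116),onz(pt,(262,186),.086),onz(pt,(327,262),.076),onz(pt,(362,210),.094),onz(pt,(139,241),.14))
E
```

```text
red [([291, 216, 9, 10, 59], [294.5, 220.8])] [([256, 199, 7, 17, 76], [258.7, 206.2])]
org [] [([366, 149, 8, 16, 89], [369.3, 156.8])]
blue [([349, 199, 34, 28, 533], [367.0, 212.7])] [([184, 227, 29, 16, 267], [195.9, 234.6])]
[ 0.5282 -0.0911  0.116 ] [ 0.6087 -0.0213  0.086 ] [ 0.4401 -0.1576  0.076 ] [ 0.5479 -0.2356  0.094 ] [0.4868 0.2274 0.14  ]
```

View pics/c1.png

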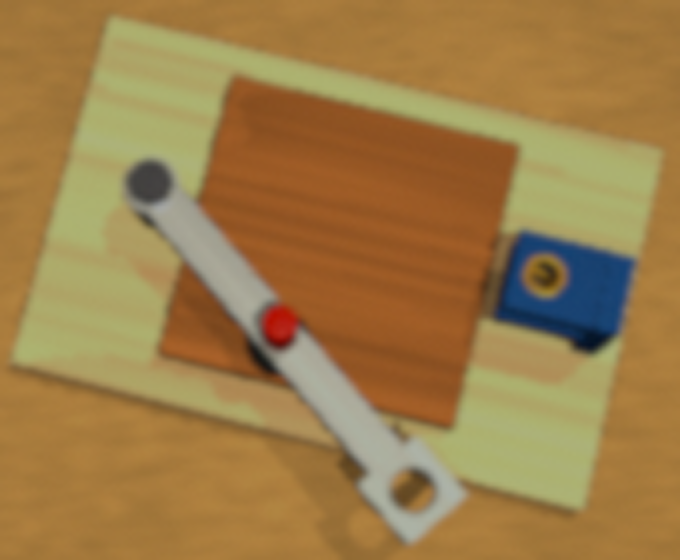

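The crop shows the post cap at px (262.3,185.3), bushing mouth (361.3,208.8), eye (328.3,262.5), knob top (295,220.8), and four clear base corners.

Run:
```python
from h import *
t=cv2.imread("pics/top0.png")[:,:,::-1]
pt=imaging.camera_params("top");ps=imaging.camera_params("scene")
f=lambda a,z:onz(pt,(225+a[0]/4,140+a[1]/4),z)
C=np.array([f(a,.018) for a in [(109,15),(663,150),(583,511),(12,362)]]);print("corners",C[:,:2],"len",np.linalg.norm(np.diff(C,axis=0,append=C[:1]),axis=1))
c=C.mean(0)
my=(C[0]-C[1]+C[3]-C[2]);yaw_b=np.arctan2(my[1],my[0])-np.pi/2
P=f((149,181),.086);B=f((545,275),.094);E=f((413,490),.076);K=f((280,323),.116)
v=P-B;yaw=np.arctan2(v[1],v[0])-np.pi/2
print("P",P,"B",B,"len",np.hypot(*v[:2]),"yaw",yaw,yaw_b,"centre",c,(P+B)[:2]/2)
for X in (E,K):
    d=X-P;a=np.arctan2(d[1],d[0])-yaw+np.pi/2;print(X,np.hypot(*d[:2]),"ang",a)
print("knob tri",tri(pt,(295,220.8),ps,(258.7,199.5)))
h=cv2.cvtColor(t,cv2.COLOR_RGB2HSV)
print(h[236:250,139],)
print(blobs(t,(5,200,120),(18,255,255),(128,230,152,256),5)[0])
print("pin mid along scene at z .1175",onz(ps,(369.3,156.8),.1175))
X,_=tri(pt,(138.5,242.5),ps,(370,149.5));print("pin top tri",X)
```

```text
corners [[ 0.7305  0.0044]
 [ 0.6381 -0.3199]
 [ 0.4291 -0.2605]
 [ 0.5221  0.0625]] len [0.3372 0.2172 0.3361 0.2163]
P [ 0.6103 -0.0219  0.086 ] B [ 0.5507 -0.2342  0.094 ] len 0.2204715360422339 yaw -0.2739942524651935 -0.2789028313451447 centre [ 0.58   -0.1284  0.018 ] [ 0.5805 -0.128 ]
[ 0.4389 -0.1602  0.076 ] 0.2202456494955653 ang -0.6179197737349078
[ 0.5245 -0.091   0.116 ] 0.11021897556050934 ang -0.6188940510731555
knob tri (array([ 0.5241, -0.0909,  0.1177]), [np.float64(0.00010651766071486683), np.float64(0.00010651766071490833)])
[[ 18 148 162]
 [ 16 190 157]
 [ 17 255 164]
 [ 17 255 173]
 [ 17 255 176]
 [ 18 255 176]
 [ 18 255 176]
 [ 18 255 176]
 [ 18 255 173]
 [ 18 255 157]
 [ 17 255 129]
 [ 15 185 128]
 [ 15 154 154]
 [ 16 147 170]]
[([133, 238, 10, 9, 69], [137.7, 241.7])]
pin mid along scene at z .1175 [0.4899 0.2271 0.1175]
pin top tri [0.4844 0.23   0.1353]
```

View pics/wrist0.png

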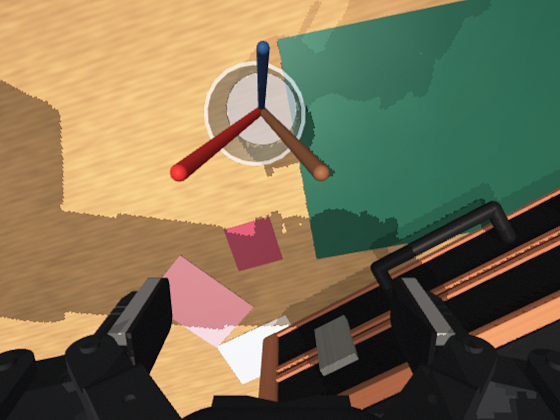

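The measurements agree well: pivot to bushing is 220.5 mm (220 given), the base is 337x217 mm, and both eye and knob give a bar angle of 0.618. The wrist view shows only the cup with pencils between the open fingers. I'll move above the knob, turning so the fingers close across the bar.

>>> {"api": "step_arm", "payload": {
  "moves": [
    [[-529, -512, 0], [0, 0, 2.173], 60],
    [[-529, -512, 0], [0, 0, 2.173], 60],
    [[-529, -512, 0], [0, 0, 2.173], 60],
    [[-529, -512, 0], [0, 0, 2.173], 60],
    [[-529, -512, 0], [0, 0, 2.173], 60],
    [[-529, -512, 0], [0, 0, 2.173], 60],
    [[-529, -512, 0], [0, 0, 2.173], 60],
    [[-529, -512, 0], [0, 0, 2.173], 60]
  ]
}}

```text
clock: 0.82
tcp_pos: [0.3276, 0.2589, 0.2313]
orientation: [0.0, 0.603, 0.798, 0.0]
wrist_force: [0.2, -0.6, -0.3]
finger_gap: 0.0603
grip_force: 0.0
```

```bash
cat >> h.py <<'E'
def goal(xyz,yang):
    "shift (mm) and rotvec to TCP xyz, pointing down, tool y at world angle yang"
    s=telemetry.get_state();q=s["orientation"];r=R.from_quat([q[1],q[2],q[3],q[0]])
    y=np.array([np.cos(yang),np.sin(yang),0]);z=np.array([0,0,-1.]);x=np.cross(y,z)
    g=R.from_matrix(np.c_[x,y,z])
    print("t",round(s["clock"],2),"tcp",s["tcp_pos"],"q",s["joint_pos"],"F",s["wrist_force"],"gap",s["finger_gap"],s["grip_force"])
    print("shift",(r.inv().apply(np.array(xyz)-s["tcp_pos"])*1000).round(1),"rot",(r.inv()*g).as_rotvec().round(4))
E
python3 -c "
from h import *
goal([.5243,-.091,.231],-.892)"
```

```text
t 0.82 tcp [0.3276 0.2589 0.2313] q [ 0.4761  0.0082 -0.3209  1.2414  0.      1.7705] F [ 0.2275 -0.5923 -0.2971] gap 0.06031425521411557 0.0
shift [-390.3   93.7    0.3] rot [ 0.0002 -0.0002  1.1684]
```

>>> {"api": "step_arm", "payload": {
  "moves": [
    [[-390, 94, 0], [0, 0, 1.168], 60],
    [[-390, 94, 0], [0, 0, 1.168], 60],
    [[-390, 94, 0], [0, 0, 1.168], 60],
    [[-390, 94, 0], [0, 0, 1.168], 60],
    [[-390, 94, 0], [0, 0, 1.168], 60],
    [[-390, 94, 0], [0, 0, 1.168], 60],
    [[-390, 94, 0], [0, 0, 1.168], 60],
    [[-390, 94, 0], [0, 0, 1.168], 60]
  ]
}}

```text
clock: 1.48
tcp_pos: [0.493, -0.0309, 0.2312]
orientation: [-0.0, 0.912, 0.411, 0.0]
wrist_force: [0.5, 0.5, 0.4]
finger_gap: 0.0596
grip_force: 0.0
```

```bash
python3 -c "
from h import *
goal([.5243,-.091,.160],-.892)"
```

```text
t 1.48 tcp [ 0.493  -0.0309  0.2312] q [-0.2254  0.1564 -0.1573  1.2571  0.0003  2.0702] F [0.4812 0.463  0.4239] gap 0.05957355035658104 0.0
shift [-24.3  63.3  71.2] rot [-0.0002 -0.0002  0.1672]
```

>>> {"api": "step_arm", "payload": {
  "moves": [
    [[-24, 63, 71], [0, 0, 0.167], 60],
    [[-24, 63, 71], [0, 0, 0.167], 60],
    [[-24, 63, 71], [0, 0, 0.167], 60],
    [[-24, 63, 71], [0, 0, 0.167], 60],
    [[-24, 63, 71], [0, 0, 0.167], 60],
    [[-24, 63, 71], [0, 0, 0.167], 60]
  ]
}}

```text
clock: 1.98
tcp_pos: [0.524, -0.0872, 0.1615]
orientation: [-0.0, 0.942, 0.337, 0.0]
wrist_force: [0.2, -0.0, 1.2]
finger_gap: 0.0606
grip_force: 0.0
```

```bash
python3 -c "
from h import *
goal([.5243,-.091,.083],-.892)
p=imaging.camera_params('wrist');im=imaging.read_camera('wrist');cv2.imwrite('pics/w1.png',im[:,:,::-1])
print(blobs(im,(0,180,80),(6,255,255))[0])
print(proj(p,[.5243,-.091,.116]),proj(p,[.5507,-.2342,.094]),proj(p,[.5243,-.091,.096]))"
```

```text
t 1.98 tcp [ 0.524  -0.0872  0.1615] q [-0.3163  0.2602 -0.2001  1.1101  0.0005  2.1379] F [ 0.2489 -0.0377  1.1708] gap 0.06057276673821578 0.0
shift [-2.3  3.1 78.5] rot [ 0.0001 -0.0006  0.0086]
[([269, 204, 35, 51, 1378], [285.8, 230.2])]
[285.5638 245.9991] [481.0387 333.4726] [285.1456 232.7958]
```

View pics/w1.png

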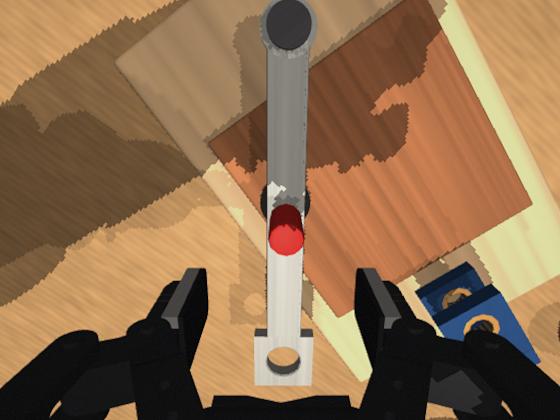

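The wrist view shows the knob top at about (286,238) between the open pads, the bushing mouth at (481,329) as predicted, and the eye at (284,358). The alignment is good, so I'll descend and close.

>>> {"api": "step_arm", "payload": {
  "moves": [
    [[0, 0, 40], [0, 0, 0], 60],
    [[0, 0, 78], [0, 0, 0], 60],
    [[0, 0, 78], [0, 0, 0], 60],
    [[0, 0, 78], [0, 0, 0], 60],
    [[0, 0, 78], [0, 0, 0], 15],
    [[0, 0, 78], [0, 0, 0], 15],
    [[0, 0, 78], [0, 0, 0], 15],
    [[0, 0, 78], [0, 0, 0], 15]
  ],
  "grip_force": 25
}}

```text
clock: 2.7
tcp_pos: [0.526, -0.0887, 0.0847]
orientation: [0.001, 0.942, 0.336, 0.002]
wrist_force: [-1.2, 0.5, 7.1]
finger_gap: 0.0193
grip_force: 24.2
```

>>> {"api": "step_arm", "payload": {
  "moves": [
    [[0, 0, 0], [0, 0, 0], 15],
    [[0, 0, 0], [0, 0, 0], 15]
  ]
}}

```text
clock: 2.87
tcp_pos: [0.526, -0.0887, 0.0848]
orientation: [0.001, 0.942, 0.336, 0.002]
wrist_force: [-0.4, 0.9, 6.4]
finger_gap: 0.019
grip_force: 24.2
```

```bash
python3 -c "
from h import *
P=np.array([.6103,-.0219]); 
for a in [.618,.5,.4,.3,.2,.1,.05,0]:
    th=-np.pi/2-.274-a; print(a,P+.11*np.array([np.cos(th),np.sin(th)]))
    goal([*(P+.11*np.array([np.cos(th),np.sin(th)])),.083],th+np.pi/2)"
```

```text
0.618 [ 0.5247 -0.091 ]
t 2.87 tcp [ 0.526  -0.0887  0.0848] q [-0.3179  0.3211 -0.3183  0.9269  0.0004  2.1379] F [-0.4406  0.8849  6.437 ] gap 0.019002933045371918 24.2325621843338
shift [-2.5  0.9  1.8] rot [ 0.0035 -0.0028  0.007 ]
0.5 [ 0.5334 -0.1006]
t 2.87 tcp [ 0.526  -0.0887  0.0848] q [-0.3179  0.3211 -0.3183  0.9269  0.0004  2.1379] F [-0.4406  0.8849  6.437 ] gap 0.019002933045371918 24.2325621843338
shift [-1.8 13.8  1.8] rot [ 0.0037 -0.0026 -0.111 ]
0.4 [ 0.5416 -0.1078]
t 2.87 tcp [ 0.526  -0.0887  0.0848] q [-0.3179  0.3211 -0.3183  0.9269  0.0004  2.1379] F [-0.4406  0.8849  6.437 ] gap 0.019002933045371918 24.2325621843338
shift [-0.  24.7  1.9] rot [ 0.0038 -0.0024 -0.211 ]
0.3 [ 0.5506 -0.1143]
t 2.87 tcp [ 0.526  -0.0887  0.0848] q [-0.3179  0.3211 -0.3183  0.9269  0.0004  2.1379] F [-0.4406  0.8849  6.437 ] gap 0.019002933045371918 24.2325621843338
shift [ 2.8 35.3  1.9] rot [ 0.0039 -0.0022 -0.311 ]
0.2 [ 0.5601 -0.1198]
t 2.87 tcp [ 0.526  -0.0887  0.0848] q [-0.3179  0.3211 -0.3183  0.9269  0.0004  2.1379] F [-0.4406  0.8849  6.437 ] gap 0.019002933045371918 24.2325621843338
shift [ 6.7 45.6  2. ] rot [ 0.0041 -0.002  -0.411 ]
0.1 [ 0.5701 -0.1243]
t 2.87 tcp [ 0.526  -0.0887  0.0848] q [-0.3179  0.3211 -0.3183  0.9269  0.0004  2.1379] F [-0.4406  0.8849  6.437 ] gap 0.019002933045371918 24.2325621843338
shift [11.6 55.4  2. ] rot [ 0.0042 -0.0018 -0.511 ]
0.05 [ 0.5753 -0.1262]
t 2.87 tcp [ 0.526  -0.0887  0.0848] q [-0.3179  0.3211 -0.3183  0.9269  0.0004  2.1379] F [-0.4406  0.8849  6.437 ] gap 0.019002933045371918 24.2325621843338
shift [14.4 60.2  2. ] rot [ 0.0042 -0.0017 -0.561 ]
0 [ 0.5805 -0.1278]
t 2.87 tcp [ 0.526  -0.0887  0.0848] q [-0.3179  0.3211 -0.3183  0.9269  0.0004  2.1379] F [-0.4406  0.8849  6.437 ] gap 0.019002933045371918 24.2325621843338
shift [17.4 64.8  2. ] rot [ 0.0043 -0.0016 -0.611 ]
```

Knob gripped (19 mm gap). I'll swing the bar along its arc and push slightly past the stop.

>>> {"api": "step_arm", "payload": {
  "moves": [
    [[0.5, 13, 0], [0, 0, -0.11], 15],
    [[2.5, 24, 0], [0, 0, -0.21], 15],
    [[5.3, 34.5, 0], [0, 0, -0.31], 15],
    [[9, 45, 0], [0, 0, -0.41], 15],
    [[14, 55, 0], [0, 0, -0.51], 15],
    [[17, 59.5, 0], [0, 0, -0.56], 15],
    [[19.5, 64, 0], [0, 0, -0.61], 15],
    [[20.5, 66, 0], [0, 0, -0.63], 15]
  ]
}}

```text
clock: 3.53
tcp_pos: [0.582, -0.126, 0.0847]
orientation: [-0.0, 0.791, 0.612, 0.0]
wrist_force: [-9.4, 4.9, 15.3]
finger_gap: 0.019
grip_force: 25.9
```

>>> {"api": "step_arm", "payload": {
  "moves": [
    [[0, 1, 0], [0, 0, 0], 15],
    [[0, 1, 0], [0, 0, 0], 15],
    [[0, 1, 0], [0, 0, 0], 15]
  ]
}}

```text
clock: 3.78
tcp_pos: [0.582, -0.126, 0.0847]
orientation: [-0.0, 0.791, 0.611, 0.0]
wrist_force: [-8.0, 3.6, 12.0]
finger_gap: 0.019
grip_force: 25.5
```

```bash
python3 -c "
from h import *
goal([.5805,-.1278,.083],-.274)"
```

```text
t 3.78 tcp [ 0.582  -0.126   0.0847] q [-0.3482  0.4331 -0.1483  0.9902  0.0005  1.4776] F [-7.9913  3.5552 11.9757] gap 0.018998173043075797 25.49364924430847
shift [-2.1 -1.   1.7] rot [-0.0007 -0.0006  0.0189]
```

>>> {"api": "step_arm", "payload": {
  "moves": [
    [[0, 0, 0], [0, 0, 0], 50],
    [[0, 0, 0], [0, 0, 0], 50],
    [[0, 0, 0], [0, 0, 0], 50],
    [[0, 0, -40], [0, 0, 0], 50],
    [[0, 0, -80], [0, 0, 0], 50],
    [[0, 0, -120], [0, 0, 0], 60],
    [[0, 0, -120], [0, 0, 0], 60]
  ]
}}

```text
clock: 4.37
tcp_pos: [0.5869, -0.1281, 0.2112]
orientation: [0.006, 0.791, 0.611, 0.004]
wrist_force: [1.9, -0.8, 1.0]
finger_gap: 0.0596
grip_force: 0.0
```

Run:
```python
from h import *
s=telemetry.get_state();print(s["tcp_pos"],s["wrist_force"])
ps=imaging.camera_params("scene");pt=imaging.camera_params("top")
p=imaging.camera_params('wrist');w=imaging.read_camera("wrist")
im=imaging.read_camera("scene");t=imaging.read_camera("top")
cv2.imwrite("pics/s2.png",im[:,:,::-1]);cv2.imwrite("pics/t2.png",t[:,:,::-1])
cw=cv2.resize(w,(400,300));ct=cv2.resize(t[170:300,110:200],(370,534),interpolation=cv2.INTER_CUBIC)
o=np.zeros((534,800,3),np.uint8);o[:300,:400]=cw;o[:534,410:780]=ct
b=im[215:265,170:280];o[310:490,:396]=cv2.resize(b,(396,180),interpolation=cv2.INTER_CUBIC)
cv2.imwrite("pics/m2.png",o[:,:,::-1]);cv2.imwrite("pics/w2.png",w[:,:,::-1])
print("pred bushing wrist",proj(p,[.5507,-.2342,.094]),"knob",proj(p,[.5805,-.1278,.116]))
print(blobs(w,(0,180,80),(6,255,255))[0])
```

```text
[ 0.5869 -0.1281  0.2112] [ 1.8664 -0.843   0.9896]
pred bushing wrist [267.4075 336.6664] knob [268.073 214.765]
[([257, 185, 28, 39, 725], [270.6, 206.0])]
```

View pics/m2.png

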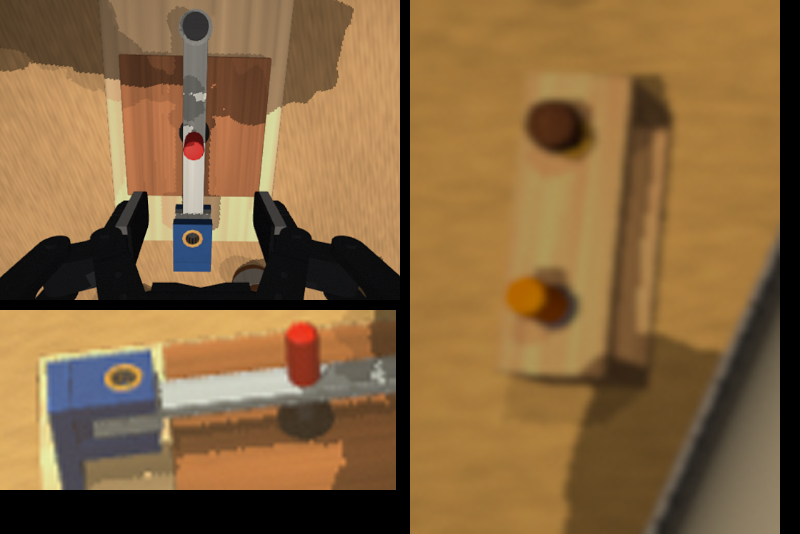

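The composite shows the bar lying straight in the catch, with the bushing at (193,239) in the 400-px wrist view and the bar passing under it. The pin handle top is at top-camera px (138.2,242.2) and the awl bulb at (145.3,200.6).

Run:
```python
from h import *
ps=imaging.camera_params("scene");pt=imaging.camera_params("top")
g=onz(pt,(138.2,242.2),.14);a=onz(pt,(145.3,200.6),.13)
b=onz(ps,(369.3,156.8),.1175)
print(g,a,np.linalg.norm((g-a)[:2]),b, tri(pt,(138.2,242.2),ps,(369.8,150.5)))
ya=np.arctan2(*(a-g)[1::-1])+np.pi/2;print("yang",ya)
goal([g[0],g[1],.215],ya)
```

```text
[0.4844 0.229  0.14  ] [0.5728 0.2208 0.13  ] 0.08879002432326973 [0.4899 0.2271 0.1175] (array([0.4849, 0.2306, 0.1329]), [np.float64(0.0008228734631659299), np.float64(0.0008228734631659196)])
yang 1.4788919126864544
t 4.52 tcp [ 0.5833 -0.1268  0.2027] q [-0.3486  0.3635  0.0475  1.2532  0.0001  1.4773] F [-0.3879  0.1198  0.2059] gap 0.05994386867748365 0.0
shift [ 319.3 -185.5  -12.6] rot [ 0.0011  0.0014 -1.734 ]
```

>>> {"api": "step_arm", "payload": {
  "moves": [
    [[320, -185, -12], [0, 0, -1.734], 60],
    [[320, -185, -12], [0, 0, -1.734], 60],
    [[320, -185, -12], [0, 0, -1.734], 60],
    [[320, -185, -12], [0, 0, -1.734], 60],
    [[320, -185, -12], [0, 0, -1.734], 60],
    [[320, -185, -12], [0, 0, -1.734], 60],
    [[320, -185, -12], [0, 0, -1.734], 60],
    [[320, -185, -12], [0, 0, -1.734], 60]
  ]
}}

```text
clock: 5.18
tcp_pos: [0.4923, 0.196, 0.2111]
orientation: [-0.001, 0.399, 0.917, -0.001]
wrist_force: [0.8, 0.8, 0.1]
finger_gap: 0.0598
grip_force: 0.0
```

```bash
python3 -c "
from h import *
goal([.486,.229,.215],1.479)"
```

```text
t 5.18 tcp [0.4923 0.196  0.2111] q [ 0.2273  0.2355 -0.108   1.2306  0.      1.0473] F [0.8389 0.7726 0.1116] gap 0.059781542028402676 0.0
shift [28.4 17.9 -3.9] rot [-0.0021 -0.0027 -0.7282]
```

>>> {"api": "step_arm", "payload": {
  "moves": [
    [[28, 18, -4], [0, 0, -0.728], 60],
    [[28, 18, -4], [0, 0, -0.728], 60],
    [[28, 18, -4], [0, 0, -0.728], 60],
    [[28, 18, -4], [0, 0, -0.728], 60],
    [[28, 18, -4], [0, 0, -0.728], 60],
    [[28, 18, -4], [0, 0, -0.728], 60],
    [[28, 18, -4], [0, 0, -0.728], 60],
    [[28, 18, -4], [0, 0, -0.728], 60]
  ]
}}

```text
clock: 5.85
tcp_pos: [0.4877, 0.2271, 0.2154]
orientation: [-0.001, 0.05, 0.999, -0.0]
wrist_force: [-0.0, -0.6, -0.2]
finger_gap: 0.0602
grip_force: 0.0
```

```bash
python3 -c "
from h import *
goal([.486,.229,.0985],1.479)
p=imaging.camera_params('wrist');im=imaging.read_camera('wrist');cv2.imwrite('pics/w3.png',im[:,:,::-1])
print(blobs(im,(5,200,110),(18,255,255),None,300)[0])
print(proj(p,[.486,.229,.14]),proj(p,[.486,.229,.1175]))
goal([.486,.229,.0985],1.479)"
```

```text
t 5.85 tcp [0.4877 0.2271 0.2154] q [ 0.2865  0.2489 -0.0798  1.2451  0.0001  0.3872] F [-0.0157 -0.615  -0.209 ] gap 0.06021669782292294 0.0
shift [  1.5   1.9 116.9] rot [-0.001  -0.0028 -0.009 ]
[]
[283.569  218.7632] [283.3614 208.0124]
t 5.9 tcp [0.4878 0.2271 0.2158] q [ 0.2864  0.2487 -0.0793  1.2452  0.0001  0.3872] F [-0.1498  0.1474  0.3643] gap 0.06016530272460245 0.0
shift [  1.8   1.8 117.3] rot [-0.0008 -0.0023 -0.009 ]
```

View pics/w3.png

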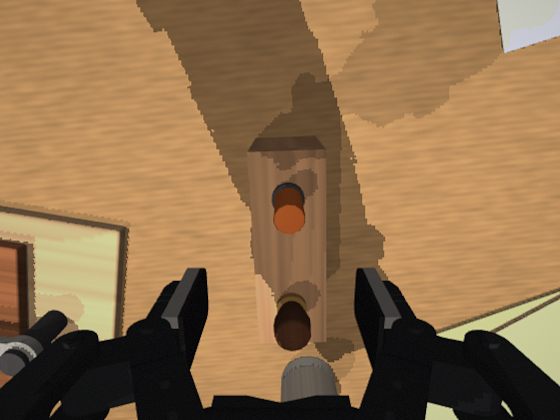

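The wrist view shows the pin's orange top at (289,218), where I predicted (283.6,218.8). So the pin is about 3 mm further in tool y, with the awl at (292,328) outside the fingers' closing line. I'll descend with that correction and grip.

>>> {"api": "step_arm", "payload": {
  "moves": [
    [[1.5, 4.5, 40], [0, 0, 0], 60],
    [[1.5, 4.5, 80], [0, 0, 0], 60],
    [[1.5, 4.5, 113], [0, 0, 0], 60],
    [[1.5, 4.5, 113], [0, 0, 0], 60],
    [[1.5, 4.5, 113], [0, 0, 0], 60],
    [[1.5, 4.5, 113], [0, 0, 0], 15],
    [[1.5, 4.5, 113], [0, 0, 0], 15],
    [[1.5, 4.5, 113], [0, 0, 0], 15]
  ],
  "grip_force": 50
}}

```text
clock: 6.57
tcp_pos: [0.4893, 0.2325, 0.1066]
orientation: [0.002, 0.049, 0.999, 0.001]
wrist_force: [-0.4, 0.4, 0.3]
finger_gap: 0.0238
grip_force: 0.0
```

>>> {"api": "step_arm", "payload": {
  "moves": [
    [[0, 0, 0], [0, 0, 0], 15],
    [[0, 0, 0], [0, 0, 0], 15],
    [[0, 0, 0], [0, 0, 0], 15],
    [[0, 0, 0], [0, 0, 0], 15]
  ]
}}

```text
clock: 6.9
tcp_pos: [0.4892, 0.2324, 0.1065]
orientation: [0.002, 0.049, 0.999, 0.001]
wrist_force: [0.0, -0.2, 7.2]
finger_gap: 0.019
grip_force: 48.6
```

>>> {"api": "step_arm", "payload": {
  "moves": [
    [[0, 0, -15], [0, 0, 0], 15],
    [[0, 0, -40], [0, 0, 0], 15],
    [[0, 0, -70], [0, 0, 0], 15],
    [[0, 0, -105], [0, 0, 0], 15],
    [[0, 0, -135], [0, 0, 0], 15],
    [[0, 0, -135], [0, 0, 0], 15],
    [[0, 0, -135], [0, 0, 0], 15]
  ]
}}

```text
clock: 7.48
tcp_pos: [0.4889, 0.2325, 0.2419]
orientation: [0.003, 0.049, 0.999, 0.001]
wrist_force: [-0.0, 0.1, -1.9]
finger_gap: 0.0188
grip_force: 49.4
```

Run:
```python
from h import *
goal([.5507,-.2342,.24],1.479)
p=imaging.camera_params('wrist');im=imaging.read_camera('wrist')
s=imaging.read_camera('scene');t=imaging.read_camera('top')
cv2.imwrite("pics/w4.png",im[:,:,::-1]);cv2.imwrite("pics/s4.png",s[:,:,::-1]);cv2.imwrite("pics/t4.png",t[:,:,::-1])
ps=imaging.camera_params("scene");x=telemetry.get_state()["tcp_pos"];print(x,"expected tcp px in scene",proj(ps,x),"wrist",proj(p,x))
u=proj(ps,x).astype(int);print(u)
o=np.zeros((420,800,3),np.uint8);o[:,:560]=im
c=s[u[1]-45:u[1]+75,u[0]-30:u[0]+30];c=cv2.resize(c,(210,420),interpolation=cv2.INTER_CUBIC);o[:,575:785]=c
cv2.imwrite("pics/m4.png",o[:,:,::-1])
```

```text
t 7.48 tcp [0.4889 0.2325 0.2419] q [ 0.2955  0.2399 -0.0268  1.2984  0.0001  0.3933] F [-0.0124  0.1397 -1.9292] gap 0.018777687339474766 49.36706185340881
shift [-107.1 -458.4    1.4] rot [ 0.0023  0.0052 -0.0061]
[0.4867 0.2317 0.2379] expected tcp px in scene [376.1428 114.1232] wrist [278.3279 271.2107]
[376 114]
```

View pics/m4.png

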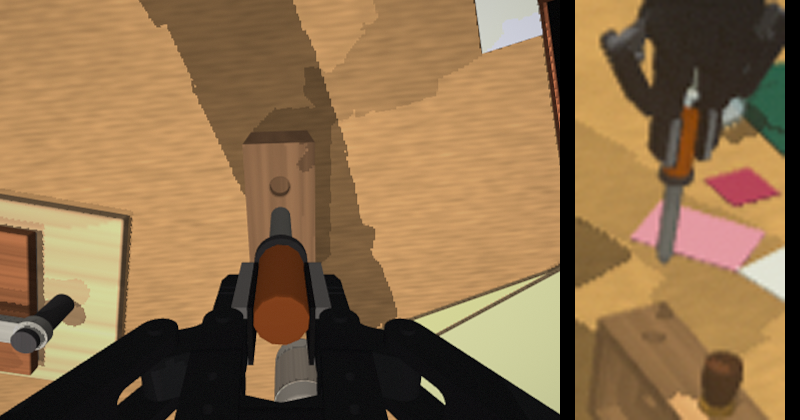

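The pin is held: the tip is at wrist px (280,210) and the handle top at (281,320); in the scene view the tip is at about (372,142.7). I'll triangulate the tip to check for tilt.

Run:
```python
from h import *
p=imaging.camera_params('wrist');ps=imaging.camera_params("scene")
st=telemetry.get_state();x=st["tcp_pos"];print(x,st["orientation"])
tip=x+[0,0,-.0865];top=x+[0,0,.0335];col=x+[0,0,-.0165]
for n,q in (("wrist",p),("scene",ps)): print(n,[proj(q,v) for v in (tip,col,top)])
im=cv2.imread("pics/w4.png")[:,:,::-1]
for r in range(200,252,4):
    row=im[r,255:310].astype(int);g=[c+255 for c in range(55) if row[c].max()-row[c].min()<30]
    print(r,g[:1],g[-1:],len(g),end="; ")
print("\ntri tip",tri(p,(280,209),ps,(372,142.7)))
print("handle top px centre -> onz",onz(p,(281,320),top[2]),"tip onz",onz(p,(280,210),tip[2]))
```

```text
[0.4867 0.2317 0.2379] [-0.001   0.049   0.9988 -0.0003]
wrist [array([280.647 , 215.8264]), array([280.5204, 263.078 ]), array([280.3483, 327.3158])]
scene [array([371.7698, 144.4876]), array([375.2764, 120.1396]), array([377.9521, 101.5608])]
200 [] [] 0; 204 [] [] 0; 208 [276] [285] 10; 212 [272] [288] 17; 216 [271] [289] 19; 220 [271] [289] 19; 224 [271] [290] 20; 228 [270] [290] 21; 232 [270] [290] 21; 236 [270] [291] 22; 240 [265] [296] 32; 244 [260] [301] 41; 248 [258] [303] 21; 
tri tip (array([0.4823, 0.2331, 0.1536]), [np.float64(0.0015103331109736044), np.float64(0.0015103331109736246)])
handle top px centre -> onz [0.4839 0.2322 0.2714] tip onz [0.4827 0.2317 0.1514]
```

Tip and top both sit about 3.5 mm towards -x of the TCP, so the pin is upright and I'll allow for that offset. Moving over the bushing.

>>> {"api": "step_arm", "payload": {
  "moves": [
    [[-112, -459, 0], [0, 0, 0], 15],
    [[-112, -459, 0], [0, 0, 0], 15],
    [[-112, -459, 0], [0, 0, 0], 15],
    [[-112, -459, 0], [0, 0, 0], 15],
    [[-112, -459, 0], [0, 0, 0], 15],
    [[-112, -459, 0], [0, 0, 0], 15],
    [[-112, -459, 0], [0, 0, 0], 15],
    [[-112, -459, 0], [0, 0, 0], 15]
  ]
}}

```text
clock: 8.3
tcp_pos: [0.5334, -0.0997, 0.2374]
orientation: [-0.001, 0.049, 0.999, 0.001]
wrist_force: [1.2, -0.1, -0.9]
finger_gap: 0.0186
grip_force: 49.5
```

```bash
python3 -c "
from h import *
goal([.5542,-.2342,.205],1.479)"
```

```text
t 8.3 tcp [ 0.5334 -0.0997  0.2374] q [-0.3329  0.251  -0.0232  1.2996  0.0002 -0.2351] F [ 1.2428 -0.099  -0.9335] gap 0.01858360580164 49.459903836250305
shift [ -33.9 -131.8   32.2] rot [ 0.0009 -0.0028 -0.0061]
```

>>> {"api": "step_arm", "payload": {
  "moves": [
    [[-26, -100, 0], [0, 0, 0], 15],
    [[-34, -132, 20], [0, 0, 0], 15],
    [[-34, -132, 32], [0, 0, 0], 15],
    [[-34, -132, 32], [0, 0, 0], 15],
    [[-34, -132, 32], [0, 0, 0], 15],
    [[-34, -132, 32], [0, 0, 0], 15],
    [[-34, -132, 32], [0, 0, 0], 15],
    [[-34, -132, 32], [0, 0, 0], 15]
  ]
}}

```text
clock: 8.97
tcp_pos: [0.5554, -0.2311, 0.2074]
orientation: [-0.0, 0.048, 0.999, 0.0]
wrist_force: [0.1, 0.3, -1.1]
finger_gap: 0.0185
grip_force: 49.4
```

```bash
cat > look.py <<'E'
from h import *
import sys
n=sys.argv[1]
for i in range(2): imaging.read_camera('wrist')
p=imaging.camera_params('wrist');im=imaging.read_camera('wrist')
s=imaging.read_camera('scene')
goal([.5542,-.2342,.205],1.479)
ps=imaging.camera_params("scene");x=telemetry.get_state()["tcp_pos"]
tip=x+[-.0035,0.0003,-.0865];B=np.array([.5507,-.2342,.094])
print("tip pred",tip,proj(p,tip),proj(ps,tip),"bush",proj(p,B),proj(ps,B))
u=proj(p,B).astype(int);v=proj(ps,B).astype(int);print("crop origins",u-[60,70],v-[30,40])
o=np.zeros((480,800,3),np.uint8)
c=im[max(0,u[1]-70):u[1]+50,u[0]-60:u[0]+60];o[:,:480]=cv2.resize(c,(480,480),interpolation=cv2.INTER_CUBIC)
c=s[v[1]-60:v[1]+20,v[0]-25:v[0]+25];o[:,490:790]=cv2.resize(c,(300,480),interpolation=cv2.INTER_CUBIC)
cv2.imwrite(f"pics/{n}.png",o[:,:,::-1]);cv2.imwrite(f"pics/{n}_w.png",im[:,:,::-1]);cv2.imwrite(f"pics/{n}_s.png",s[:,:,::-1])
E
python3 look.py m5
```

```text
t 9.17 tcp [ 0.5557 -0.2316  0.2079] q [-0.5282  0.3722  0.0729  1.2704  0.0002 -0.4321] F [ 0.1159 -0.0858 -1.3426] gap 0.018818710293003586 49.414828419685364
shift [ 1.3 -2.7  2.9] rot [-0.0003  0.001  -0.0043]
tip pred [ 0.5522 -0.2313  0.1214] [279.9872 210.3863] [203.7492 223.8993] bush [275.7677 196.994 ] [203.5453 232.9242]
crop origins [215 126] [173 192]
```

View pics/m5.png

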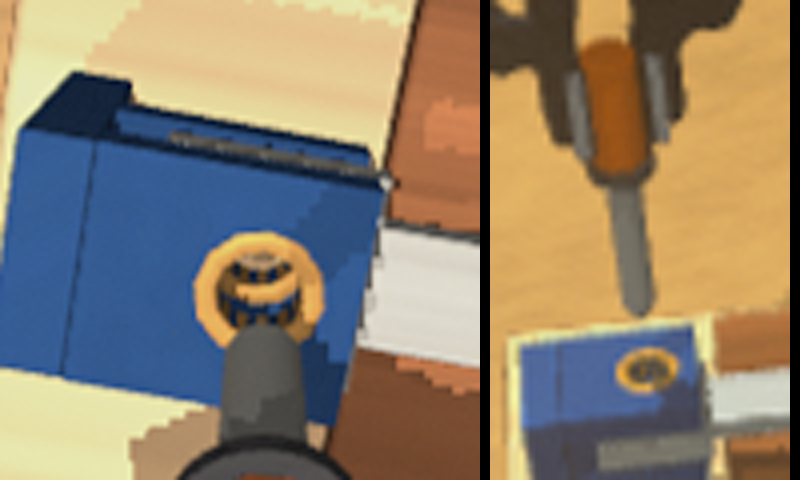

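In the wrist view the tip is at px (281.2,208.5) and the bushing mouth at (279.5,198.5). In the scene view the tip is at (203,222.8) and the mouth at (204.2,233.8). I'll triangulate both and take the difference.

Run:
```python
from h import *
p=imaging.camera_params('wrist');ps=imaging.camera_params("scene");x=telemetry.get_state()["tcp_pos"]
T=tri(p,(281.2,208.5),ps,(203,222.8));B=tri(p,(279.5,198.5),ps,(204.2,233.8));print(T,B)
t1=onz(p,(281.2,208.5),x[2]-.0865);b1=onz(p,(279.5,198.5),.094);print("wrist",t1,b1,b1-t1)
t2=onz(ps,(203,222.8),x[2]-.0865);b2=onz(ps,(204.2,233.8),.094);print("scene",t2,b2,b2-t2)
```

```text
(array([ 0.5504, -0.2314,  0.1233]), [np.float64(0.0007071447823549338), np.float64(0.000707144782354926)]) (array([ 0.5524, -0.2328,  0.0924]), [np.float64(0.0006540724941048928), np.float64(0.0006540724941049535)])
wrist [ 0.5511 -0.2308  0.1214] [ 0.5521 -0.2321  0.094 ] [ 0.001  -0.0013 -0.0274]
scene [ 0.5483 -0.2317  0.1214] [ 0.5539 -0.2338  0.094 ] [ 0.0056 -0.0021 -0.0274]
```

>>> {"api": "step_arm", "payload": {
  "moves": [
    [[-2, -1.5, 0], [0, 0, 0], 15],
    [[-2, -1.5, 10], [0, 0, 0], 15],
    [[-2, -1.5, 20], [0, 0, 0], 15],
    [[-2, -1.5, 25], [0, 0, 0], 15],
    [[-2, -1.5, 29], [0, 0, 0], 15],
    [[-2, -1.5, 33], [0, 0, 0], 15],
    [[-2, -1.5, 37], [0, 0, 0], 15],
    [[-2, -1.5, 37], [0, 0, 0], 15]
  ]
}}

```text
clock: 9.83
tcp_pos: [0.5565, -0.2337, 0.1689]
orientation: [-0.001, 0.049, 0.999, 0.001]
wrist_force: [-0.2, 0.9, -3.2]
finger_gap: 0.0185
grip_force: 49.6
```

>>> {"api": "step_arm", "payload": {
  "moves": [
    [[0, 0, 5], [0, 0, 0], 15],
    [[0, 0, 10], [0, 0, 0], 15],
    [[0, 0, 15], [0, 0, 0], 15],
    [[0, 0, 19], [0, 0, 0], 15],
    [[0, 0, 22], [0, 0, 0], 15],
    [[0, 0, 25], [0, 0, 0], 15],
    [[0, 0, 28], [0, 0, 0], 15],
    [[0, 0, 28], [0, 0, 0], 15]
  ]
}}

```text
clock: 10.5
tcp_pos: [0.5566, -0.2338, 0.141]
orientation: [-0.001, 0.049, 0.999, 0.001]
wrist_force: [-2.7, 4.0, -2.0]
finger_gap: 0.0188
grip_force: 49.6
```

```bash
python3 look.py m6
```

```text
t 10.7 tcp [ 0.5566 -0.2338  0.1411] q [-0.5308  0.4089 -0.0388  1.1253  0.0005 -0.4331] F [-2.6565  4.5986 -4.1827] gap 0.018489581750511068 49.27022159099579
shift [  2.5  -0.5 -63.9] rot [ 0.0013 -0.0018 -0.0059]
tip pred [ 0.5531 -0.2335  0.0546] [280.304  210.6651] [205.9928 246.0981] bush [278.6085 228.4543] [203.5453 232.9242]
crop origins [218 158] [173 192]
```

View pics/m6.png

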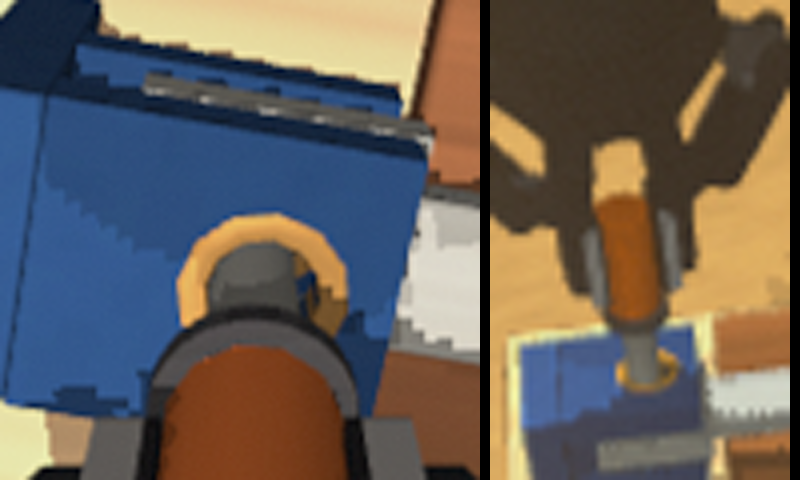

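The wrist crop shows the shank in the hole but touching its left (-y) side, with the gap on the right. The force (-2.7, +4.0 N) agrees. I'll centre it, then go deeper.

>>> {"api": "step_arm", "payload": {
  "moves": [
    [[0.7, 1.3, 0], [0, 0, 0], 15],
    [[0.7, 1.3, 0], [0, 0, 0], 15],
    [[0.7, 1.3, 4], [0, 0, 0], 15],
    [[0.7, 1.3, 8], [0, 0, 0], 15],
    [[0.7, 1.3, 12], [0, 0, 0], 15],
    [[0.7, 1.3, 16], [0, 0, 0], 15],
    [[0.7, 1.3, 20], [0, 0, 0], 15],
    [[0.7, 1.3, 20], [0, 0, 0], 15]
  ]
}}

```text
clock: 11.37
tcp_pos: [0.5566, -0.2331, 0.1212]
orientation: [-0.0, 0.049, 0.999, -0.0]
wrist_force: [-1.8, 2.8, -2.7]
finger_gap: 0.0188
grip_force: 49.5
```

```bash
python3 look.py m7
```

```text
t 11.57 tcp [ 0.5566 -0.2332  0.1217] q [-0.5296  0.4194 -0.0725  1.0793 -0.0001 -0.4316] F [-2.0692  2.0509 -2.8172] gap 0.018674157021353735 49.47531580924988
shift [  2.4  -1.3 -83.3] rot [ 0.     -0.0004 -0.0061]
tip pred [ 0.5531 -0.2329  0.0352] [280.514 210.556] [207.1188 251.9932] bush [277.2347 242.4066] [203.5453 232.9242]
crop origins [217 172] [173 192]
```

View pics/m7.png

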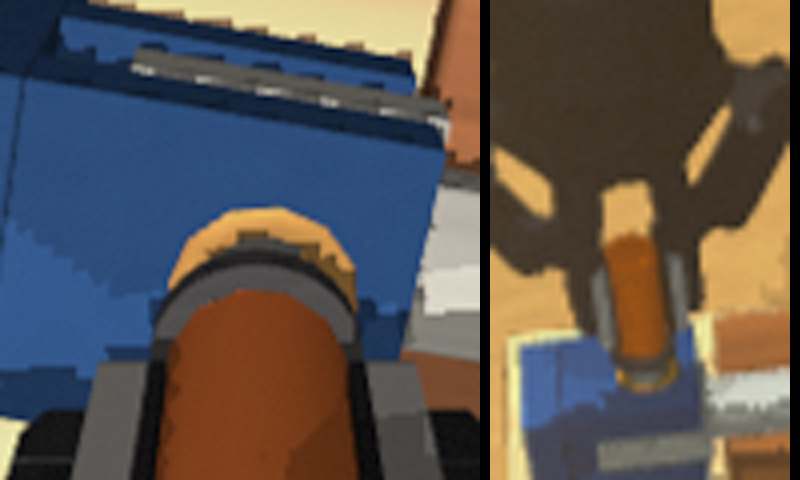

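The shank is through both bushings. Vertical force stayed at the pin's weight, and the collar (about z 0.105) sits above the upper mouth with shank visible beneath it. One small relief of the side load, then hand in.

>>> {"api": "step_arm", "payload": {
  "moves": [
    [[0.8, 0.7, 0], [0, 0, 0], 15],
    [[0.8, 0.7, 0], [0, 0, 0], 15],
    [[0.8, 0.7, 0], [0, 0, 0], 15],
    [[0.8, 0.7, 0], [0, 0, 0], 15]
  ]
}}

```text
clock: 11.9
tcp_pos: [0.5565, -0.2328, 0.1225]
orientation: [0.001, 0.049, 0.999, -0.0]
wrist_force: [-0.7, -0.1, -2.1]
finger_gap: 0.0188
grip_force: 49.5
```

Run:
```python
from h import *
from workcell import env
goal([.5542,-.2342,.12],1.479)
p=imaging.camera_params('top');t=imaging.read_camera('top');t0=cv2.imread("pics/t2.png")[:,:,::-1]
d=np.abs(t.astype(int)-t0).max(2)
for n,b in dict(awl=(140,193,152,208),glue=(138,122,170,160),jar=(412,172,446,206),saucer=(412,258,466,308)).items():
    print(n,d[b[1]:b[3],b[0]:b[2]].mean().round(1))
```

```text
t 11.9 tcp [ 0.5565 -0.2328  0.1225] q [-0.5291  0.4168 -0.0743  1.0781 -0.0003 -0.4312] F [-0.6591 -0.0559 -2.0573] gap 0.018782109436261754 49.502631425857544
shift [ 2.2 -1.6  2.5] rot [-0.0009  0.0014 -0.0061]
awl 6.2
glue 9.0
jar 96.8
saucer 34.6
```

Side load is now about zero. The jar and saucer differences are probably the arm or its shadow in the top view; I'll check in the scene camera.

Run:
```python
from h import *
a=cv2.imread("pics/scene0.png").astype(int);b=cv2.imread("pics/m7_s.png").astype(int)
d=np.abs(a-b).max(2)
for n,x in dict(jar=(122,268,160,314),saucer=(88,218,146,258),glue=(406,198,440,258),awl=(380,168,396,186)).items(): print(n,d[x[1]:x[3],x[0]:x[2]].mean().round(1),(d[x[1]:x[3],x[0]:x[2]]>40).mean().round(2))
o=np.hstack([b[200:330,60:260],a[200:330,60:260]]).astype(np.uint8);cv2.imwrite("pics/j.png",cv2.resize(o,None,fx=2,fy=2))
```

```text
jar 11.1 0.0
saucer 13.9 0.0
glue 14.4 0.0
awl 12.9 0.0
```

Nothing has moved.

```bash
python3 -c "
from workcell import env
print(env.hand_in())"
```

```text
the job is handed in; nothing more can be done
None
```

I handed the job in at about 12 s: the bar is fully in the catch and the pin runs through both bushings, still gripped upright, with its collar about 11 mm above the upper bushing and its tip about 12 mm below the lower one (worked out from the arm's pose; the tip itself was not in view); the awl, glue bottle, jar and saucer have not moved.

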